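# Sort the strays on a lunch counter

## Task

Two strays are left on the lunch-packing counter after service. Sort them by type: lay the orange-handled spoon flat in the white utensil bin, where the turner is, and stand the loose red-lidded sauce pot upright on the floor of the teal bin, with the other sauce pots.

Things in the scene. Friction and masses are not known exactly. Their poses are not given: they have to be found in the camera images.
- spoon_mid (a point): Centre of the stray serving spoon, half-way up its handle (6 mm above the counter). The spoon is 200 mm long, lying flat along its own x: a straight orange plastic handle, 16 mm wide and 12 mm thick, runs from 100 mm behind this point to 30 mm ahead of it (+x), then a thin steel neck and a round steel bowl 50 mm across and 13 mm high, centred 75 mm ahead. z up. About 80 g, balances within about 25 mm of this point.
- pot_mid (a point): Centre of the stray sauce pot, half-way up: a round white pot, 52 mm across just under its lid and tapering slightly to the foot, with a red lid 56 mm across and 10 mm thick; 45 mm high in all, standing upright on the counter outside the bins; z up. About 60 g, rigid. Two more pots just like it already stand in the teal bin.
- utensil_bin: White plastic utensil bin. Fixed, open-topped; outside 300 mm (its x) by 180 mm (its y) by 50 mm high, walls and floor 4 mm thick. Origin: centre of the underside, on the counter; its x points roughly away from the robot. A small black-handled turner lies crosswise at its far end, about 110 mm ahead (+x) of the centre; the rest is empty.
- sauce_bin: Teal sauce-pot bin. Fixed, open-topped; outside 300 mm (its x) by 180 mm (its y) by 50 mm high, walls and floor 4 mm thick. Origin: centre of the underside, on the counter; its x points roughly away from the robot. Two red-lidded pots stand at its far end, about 100 mm ahead (+x) of the centre; the rest is empty.
Mind the look-alikes: they are no part of the job. Leave any blue look-alike of the part that bears spoon_mid alone.

How it is judged (in metres and radians):
At the end, for the whole second after the job is handed in: Both at rest, centres inside their bins and under 40 mm above the bin's underside: the spoon in the white bin, its length within 15 degrees of level; the stray pot in the teal bin, upright within 15 degrees (x of spoon_mid in the frame of utensil_bin between -0.14 and 0.14 m and y of spoon_mid in the frame of utensil_bin between -0.085 and 0.085 m and z of spoon_mid in the frame of utensil_bin between 0 and 0.04 m and angle between spoon_mid's own x axis and vertical between 1.31 and 1.83 rad and linear speed of each of spoon, sauce_pot below 0.03 m/s and angular speed of each of spoon, sauce_pot below 0.5 rad/s and x of pot_mid in the frame of sauce_bin between -0.14 and 0.14 m and y of pot_mid in the frame of sauce_bin between -0.085 and 0.085 m and z of pot_mid in the frame of sauce_bin between 0 and 0.04 m and angle between pot_mid's own z axis and vertical below 0.26 rad); the robot touches nothing.
It also fails if it takes over 61 s, if anything falls off the work surface, if the arm or the gripper's body presses on something with over 40 N, if the wrist force passes 120 N, or if a joint passes its speed limit or range.

## Robot

A 6-joint arm with a two-finger parallel gripper is mounted at the origin on the work surface. World frame = base frame: x ahead of the robot, y to its left, z up, the work surface at z = 0. Lengths are in mm, angles in rad, forces in N, time in s.
With the tool pointing down it reaches from about 350 to 975 mm from the base axis. Payload 7.1 kg.
Tool frame: the origin (TCP) lies between the finger pads; the fingertips stand 8 mm ahead of it and the grasp point (between the pads) lies 11 mm behind it; x points along the fingers, y is the direction in which the jaws open and shut, and the axes are right-handed (so a half turn about x gives the same grasp; the last joint's range is limited). The gripper opens to 88 mm and grips with 3 to 60 N. Pads are 20 mm wide; open, the fingers measure 115 mm over their backs; the gripper's body (75 mm by 178 mm) begins 61 mm behind the grasp point.
Start: joints at [-1.272, 0.423, 1.63, -0, 1.089, -0.019], TCP at [195.316, -593.68, 199.175] pointing down, gripper open.
Joint ranges: [-3, 3], [-0.9, 2.11], [0.09, 2.58], [-1.31, 4.45], [0.11, 2.69], [-2.54, 2.54]. Speed limits (rad/s): [2.39, 2.39, 3.01, 3.14, 3.14, 3.14].

## Interface

Orientations are given as a rotation vector (axis times angle).
In Python, from workcell import ctrl gives the robot as it stands.
- The arm moves only by the tool apply_moves, never from a script. Its argument "increments" is a list of rows, each an object with "gripper": the opening in per cent of the stroke, from 0 (shut) to 100 (fully open); "delta_pos": the shift along the tool's x, y, z in cm, a list of three; "dr": the turn, a rotation vector about the tool's x, y, z in rad, a list of three. In form: [{"gripper": gripper, "delta_pos": [dx, dy, dz], "dr": [ax, ay, az]}, ...]. A call has exactly 5 rows; each row shifts and turns the commanded pose from where the row before left it, along the tool's axes as they then stand; what a row does not reach is not made up. A row lasts 1/12 s, in which the tool goes at most 41.7 mm and 7.16 degrees, less where a joint would pass 70% of its speed; a pose out of reach is approached as far as the arm can. A call with a gripper value outside its range is refused whole. The fingers move at their own pace and stop on an object; the grip force is fixed at half the most. Time passes only in rows, so rows that do not move let the fingers close, or fill a call up. It gives the time, the measured TCP pose, the force and the opening at its end, in the units of the state.
- ctrl.get_obs(): the state, without advancing time (a new reading comes with each control period).
- ctrl.get_image(name): name is "scene" or "top"; returns a dict with "img" (480x640x3 uint8, red, green, blue), "range_z" (480x640 float32, mm along the optical axis (not along the pixel's ray), 0 where there is no reading), "mtx" (3x3 intrinsics, pixels), "rvec" (rotation vector, rad) and "tvec" (3), from world to camera coordinates, as OpenCV has them. Camera axes: x right, y down, z forward; pixel columns grow to the right and rows downward; lengths in mm; the calibration is good to about 2 mm. A picture is of the moment at which its call begins.
- ctrl.close_job(): hands the job in, once; it reports no verdict.
The state is a dict: "t": time; "qpos": joint angles; "qvel": joint speeds; "joint_torque": joint torques, N m; "ee_pos": TCP position; "orientation": TCP orientation; "ft_force": force on the tool from outside, world axes, zero at the start; "moment": the same for the moment, N m; "width": finger opening in mm.
Only numpy, scipy, OpenCV 4.12 (cv2) and the standard library are available. Lean on these libraries where they do the work, as an engineer would, in place of code of your own. Each camera call takes 0.05 s, during which the arm holds its last target. There are 200 camera calls.

## Working session

There is one attempt and no reset: what is moved stays moved. The work goes in short steps, Python scripts to look and compute and a tool call to move; the robot and the scene stay as the last step left them, time stands still between calls to the robot, and variables do not carry over. Pictures are saved under pics/ and viewed, about 8 in all and at most 12, crops included, and the job is handed in when it is done.

Besides the shell and the picture viewer there is one more tool, called after "Request:" as name(argument=value, ...) on one line, values as JSON. apply_moves: Moves the arm, as the interface text tells. Its arguments: {"type":"object","properties":{"increments":{"type":"array","items":{"type":"object","properties":{"gripper":{"type":"number"},"delta_pos":{"type":"array","items":{"type":"number"}},"dr":{"type":"array","items":{"type":"number"}}}}}},"required":["increments"]}

```bash
mkdir -p pics
python3 - <<'E'
from workcell import ctrl
import cv2,numpy as np
o=ctrl.get_obs();print({k:np.round(v,3) for k,v in o.items()})
for n in("top","scene"):
    d=ctrl.get_image(n);cv2.imwrite(f"pics/{n}0.png",d["img"][:,:,::-1]);np.savez(f"{n}0.npz",**d)
    R=cv2.Rodrigues(np.array(d["rvec"],float))[0];print(n,-R.T@np.array(d["tvec"]).ravel(),R[2])
E
```

```text
{'t': np.float64(0.0), 'qpos': array([-1.272,  0.424,  1.631, -0.   ,  1.089, -0.019]), 'qvel': array([-0.002,  0.001,  0.001,  0.   , -0.002,  0.001]), 'joint_torque': array([-3.0000e-03, -5.4464e+01, -2.7366e+01,  6.4000e-02,  2.3000e-02,
       -0.0000e+00]), 'ee_pos': array([ 195.139, -593.121,  198.411]), 'orientation': array([ 2.05 ,  0.33 , -2.051]), 'ft_force': array([-0.89 , -1.032,  0.126]), 'moment': array([ 0.045, -0.028,  0.015]), 'width': np.float64(87.83)}
top [327.2190051  -12.88566219 973.87885031] [ 0.10026682  0.02122691 -0.99473413]
scene [1139.04257889 -739.03819183  852.83006422] [-0.55320631  0.56916506 -0.60828769]
```

View pics/top0.png

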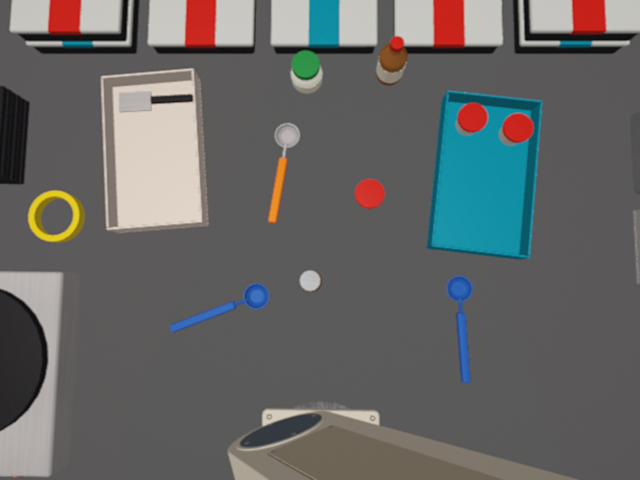

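View pics/scene0.png

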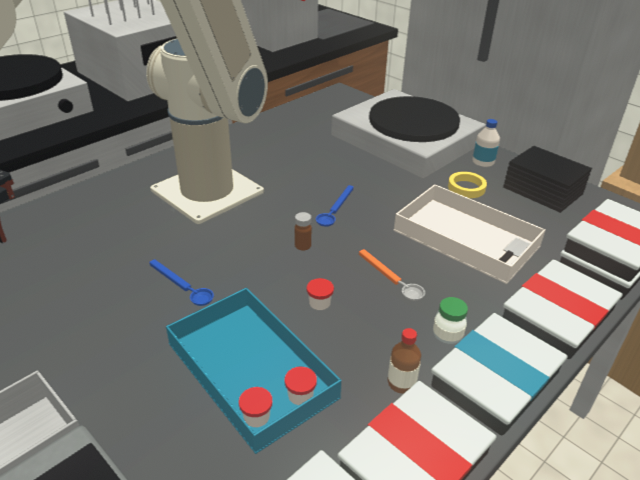

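The top view shows the orange spoon from (272,221) to its bowl at (287,135) and the stray pot at (370,193). The white bin is around (155,150) and the teal bin around (485,175). A dark jar at (310,281), a green-lidded jar at (306,70) and a sauce bottle at (392,60) stand nearby. Next I turn these pixels into positions.

```bash
cat > h.py <<'E'
import cv2,numpy as np
from scipy.spatial.transform import Rotation as Ro
def cloud(d):
    K=np.array(d["mtx"],float);R=cv2.Rodrigues(np.array(d["rvec"],float))[0];t=np.array(d["tvec"],float).ravel()
    z=np.array(d["range_z"],float);v,u=np.mgrid[:480,:640]
    P=np.stack([(u-K[0,2])/K[0,0]*z,(v-K[1,2])/K[1,1]*z,z],-1)
    W=(P-t)@R; W[z==0]=np.nan
    return W
def atz(d,u,v,h):
    K=np.array(d["mtx"],float);R=cv2.Rodrigues(np.array(d["rvec"],float))[0];t=np.array(d["tvec"],float).ravel()
    c=-R.T@t; r=R.T@np.linalg.solve(K,[u,v,1.]); return c+r*(h-c[2])/r[2]
E
python3 - <<'E'
from h import *
np.set_printoptions(precision=1,suppress=True)
for n in("top","scene"):
    d=np.load(n+"0.npz");W=cloud(d);I=d["img"].astype(int);r,g,b=I[...,0],I[...,1],I[...,2]
    print(n,"counter",np.nanmedian(W[(abs(W[...,0]-450)<60)&(abs(W[...,1])<60)][:,2]))
    hsv=cv2.cvtColor(d["img"],cv2.COLOR_RGB2HSV).astype(int);H,S=hsv[...,0],hsv[...,1]
    ok=np.isfinite(W[...,2])&(W[...,0]<780)
    m=(H>6)&(H<20)&(S>150)&(hsv[...,2]>130)&ok&(abs(W[...,0]-500)<200)&(abs(W[...,1]-90)<120)
    p=W[m];p=p[(p[:,2]>4)&(p[:,2]<20)];c=p.mean(0)
    (cx,cy),wh,a=cv2.minAreaRect(p[:,:2].astype(np.float32))
    print("handle n",len(p),c,np.median(p[:,2]),"rect",cx,cy,wh,a,"dir",np.linalg.svd((p-c)[:,:2])[2][0])
    m=((H<5)|(H>175))&(S>170)&(hsv[...,2]>120)&ok
    k,lab,st,ce=cv2.connectedComponentsWithStats(m.astype(np.uint8))
    for i in range(1,k):
        if st[i,4]>150:
            q=W[lab==i];q=q[q[:,2]>np.nanmedian(q[:,2])-3];print("red",ce[i],st[i,4],q.mean(0),np.ptp(q,axis=0))
    # rims
    for nm,xr,yr in(("white",(380,760),(120,420)),("teal",(330,760),(-420,-130))):
        x,y,z=W[...,0],W[...,1],W[...,2]
        m=ok&(x>xr[0])&(x<xr[1])&(y>yr[0])&(y<yr[1])&(abs(z-50)<4)
        m&=((H>85)&(H<105)&(S>120)) if nm=="teal" else (S<60)
        R=cv2.minAreaRect(W[m][:,:2].astype(np.float32));print(nm,m.sum(),R)
d=np.load("top0.npz")
print("bowl",atz(d,287,135,10),"handle end",atz(d,272,221,10),"pot",atz(d,370,193,45))
W=cloud(d)
for u,v in((306,64),(397,43),(310,280)):print("clutter",W[v,u])
for nm,c in(("white",[(103,77),(195,70),(207,224),(108,230)]),("teal",[(445,93),(541,101),(527,257),(429,247)])):
    print(nm,np.array([atz(d,u,v,50) for u,v in c]))
E
```

```text
top counter -0.574495729796692
handle n 523 [522.8  86.   10.9] 10.935312988312212 rect 524.3450927734375 85.9434585571289 (16.278297424316406, 129.15235900878906) 81.06591796875 dir [-1.   0.2]
red [472.1 117. ] 645 [ 657.7 -283.4   48.3] [54.8 52.7  6.9]
red [517.6 127.5] 657 [ 637.7 -367.9   48.5] [52.6 53.5  7.7]
red [369.2 193.3] 664 [511.1 -89.6  44.6] [53.5 52.7  7.9]
white 1072 ((596.08837890625, 324.88348388671875), (301.3169860839844, 180.96351623535156), 5.102969646453857)
teal 1185 ((551.91064453125, -309.1884765625), (181.17860412597656, 300.64764404296875), 83.58921813964844)
scene counter -0.5460399853418252
handle n 321 [528.8  84.1  10.4] 10.655955654841899 rect 525.9028930664062 86.26387023925781 (19.860353469848633, 129.79627990722656) 81.48743438720703 dir [ 1.  -0.2]
red [319.8 287.5] 373 [514.3 -90.5  44.6] [55.6 54.8  7.9]
red [300.4 379.1] 569 [ 660.5 -284.1   48.6] [54.3 51.9  7.2]
red [255.1 400.6] 643 [ 640.6 -368.8   48.5] [52.5 53.5  7.4]
white 609 ((596.5304565429688, 324.1202697753906), (301.5697937011719, 188.31613159179688), 5.248781681060791)
teal 1165 ((551.741455078125, -308.164794921875), (182.10369873046875, 303.8013916015625), 83.58000183105469)
bowl [633.3  69.4  10. ] handle end [462.   95.7  10. ] pot [511.3 -91.   45. ]
clutter [748.7  30.6  75.1]
clutter [ 761.7 -131.1  129.5]
clutter [347.   18.   85.4]
white [[733.9 423.1  50. ]
 [748.2 245.3  50. ]
 [449.8 212.3  50. ]
 [437.  397.7  50. ]]
teal [[ 703.5 -232.4   50. ]
 [ 688.3 -412.    50. ]
 [ 393.6 -376.7   50. ]
 [ 410.4 -198.8   50. ]]
```

```bash
cat >> h.py <<'E'
def plan(pos,jaw_deg):
    """print state and shift (cm, tool axes AFTER turning) and turn needed to reach pos, tool down, tool y at jaw_deg"""
    from workcell import ctrl
    o=ctrl.get_obs();T=Ro.from_rotvec(o["orientation"]);p=np.array(o["ee_pos"])
    y=np.array([np.cos(np.radians(jaw_deg)),np.sin(np.radians(jaw_deg)),0]);
    if y@T.as_matrix()[:,1]<0:y=-y
    x=np.array([0,0,-1.]);G=Ro.from_matrix(np.c_[x,y,np.cross(x,y)])
    print("t",round(o["t"],2),"tcp",p.round(1),"w",round(float(o["width"]),1),"F",np.round(o["ft_force"],1),"q",np.round(o["qpos"],2))
    print("turn",(T.inv()*G).as_rotvec().round(4),"shift cm after turn",(G.inv().apply(np.array(pos)-p)/10).round(2),"now",(T.inv().apply(np.array(pos)-p)/10).round(2))
    print("tool axes (cols)",T.as_matrix().round(3).tolist())
E
python3 -c "
from h import *
plan([512.5,-90,150],0);plan([512.5,-90,150],90);plan([560,81,100],81.3)"
```

```text
t 0.1 tcp [ 195.1 -593.2  198.5] w 87.8 F [-0.1  0.1 -0.8] q [-1.27  0.42  1.63 -0.    1.09 -0.02]
turn [-1.253e+00 -8.000e-04  1.100e-03] shift cm after turn [  4.85  31.74 -50.32] now [  4.9  -37.88 -45.87]
tool axes (cols) [[-0.0, 0.312, -0.95], [0.001, -0.95, -0.312], [-1.0, -0.001, -0.0]]
t 0.1 tcp [ 195.1 -593.2  198.5] w 87.8 F [-0.1  0.1 -0.8] q [-1.27  0.42  1.63 -0.    1.09 -0.02]
turn [3.178e-01 2.000e-04 1.300e-03] shift cm after turn [  4.85 -50.32 -31.74] now [  4.9  -37.88 -45.87]
tool axes (cols) [[-0.0, 0.312, -0.95], [0.001, -0.95, -0.312], [-1.0, -0.001, -0.0]]
t 0.1 tcp [ 195.1 -593.2  198.5] w 87.8 F [-0.1  0.1 -0.8] q [-1.27  0.42  1.63 -0.    1.09 -0.02]
turn [4.696e-01 3.000e-04 1.300e-03] shift cm after turn [  9.85 -72.16 -25.87] now [  9.92 -52.63 -55.72]
tool axes (cols) [[-0.0, 0.312, -0.95], [0.001, -0.95, -0.312], [-1.0, -0.001, -0.0]]
```

Request:
apply_moves(increments=[{"gripper":100,"delta_pos":[0,0,0],"dr":[0.106,0,0]},{"gripper":100,"delta_pos":[0,0,0],"dr":[0.106,0,0]},{"gripper":100,"delta_pos":[0,0,0],"dr":[0.106,0,0]},{"gripper":100,"delta_pos":[0.5,-2,-1.2],"dr":[0,0,0]},{"gripper":100,"delta_pos":[0.5,-3,-1.9],"dr":[0,0,0]}])

```text
t: 0.52
ee_pos: [225.5, -545.1, 188.9]
orientation: [-2.221, 0.006, 2.22]
ft_force: [0.2, 0.3, -0.0]
width: 87.5
```

Request:
apply_moves(increments=[{"gripper":100,"delta_pos":[0,-3,-1.9],"dr":[0,0,0]},{"gripper":100,"delta_pos":[0,-3,-1.9],"dr":[0,0,0]},{"gripper":100,"delta_pos":[0,-3,-1.9],"dr":[0,0,0]},{"gripper":100,"delta_pos":[0,-3,-1.9],"dr":[0,0,0]},{"gripper":100,"delta_pos":[0,-3,-1.9],"dr":[0,0,0]}])

```text
t: 0.93
ee_pos: [321.8, -392.0, 188.9]
orientation: [-2.221, 0.0, 2.221]
ft_force: [1.0, -0.6, 0.3]
width: 87.9
```

Request:
apply_moves(increments=[{"gripper":100,"delta_pos":[0,-3,-1.9],"dr":[0,0,0]},{"gripper":100,"delta_pos":[0,-3,-1.9],"dr":[0,0,0]},{"gripper":100,"delta_pos":[0,-3,-1.9],"dr":[0,0,0]},{"gripper":100,"delta_pos":[0,-3,-1.9],"dr":[0,0,0]},{"gripper":100,"delta_pos":[0,-3,-1.9],"dr":[0,0,0]}])

```text
t: 1.35
ee_pos: [416.8, -242.0, 189.1]
orientation: [-2.221, 0.0, 2.221]
ft_force: [-0.4, -0.8, 0.1]
width: 87.7
```

Request:
apply_moves(increments=[{"gripper":100,"delta_pos":[1,-3,-1.9],"dr":[0,0,0]},{"gripper":100,"delta_pos":[1,-3,-1.9],"dr":[0,0,0]},{"gripper":100,"delta_pos":[1,-3,-1.9],"dr":[0,0,0]},{"gripper":100,"delta_pos":[1,-3,-1.9],"dr":[0,0,0]},{"gripper":100,"delta_pos":[0,-2,-1.2],"dr":[0,0,0]}])

```text
t: 1.77
ee_pos: [504.4, -101.0, 147.3]
orientation: [2.219, 0.002, -2.224]
ft_force: [-0.4, -0.0, -0.6]
width: 88.1
```

```bash
python3 -c "
from h import *
plan([512.5,-90,27],90)"
```

```text
t 1.77 tcp [ 504.4 -101.   147.3] w 88.1 F [-0.4 -0.  -0.6] q [-0.22  0.34  1.91  0.    0.9   1.35]
turn [0.0011 0.0026 0.001 ] shift cm after turn [12.03 -1.1  -0.81] now [12.03 -1.09 -0.84]
tool axes (cols) [[-0.003, 0.001, -1.0], [0.001, -1.0, -0.001], [-1.0, -0.001, 0.003]]
```

Request:
apply_moves(increments=[{"gripper":100,"delta_pos":[0.5,-0.5,-0.4],"dr":[0,0,0]},{"gripper":100,"delta_pos":[1.5,-0.5,-0.4],"dr":[0,0,0]},{"gripper":100,"delta_pos":[2,0,0],"dr":[0,0,0]},{"gripper":100,"delta_pos":[2,0,0],"dr":[0,0,0]},{"gripper":100,"delta_pos":[0,0,0],"dr":[0,0,0]}])

```text
t: 2.18
ee_pos: [509.5, -93.7, 86.0]
orientation: [-2.214, -0.001, 2.227]
ft_force: [0.7, 0.3, -0.5]
width: 87.5
```

```bash
python3 -c "
from h import *
plan([512.5,-90,27],90)
from workcell import ctrl
d=ctrl.get_image('scene');cv2.imwrite('pics/s1.png',cv2.resize(d['img'][180:380,180:480,::-1],None,fx=2.5,fy=2.5))"
```

```text
t 2.18 tcp [509.5 -93.7  86. ] w 87.5 F [ 0.7  0.3 -0.5] q [-0.2   0.44  1.94 -0.    0.77  1.37]
turn [-0.0002  0.006   0.0011] shift cm after turn [ 5.9  -0.37 -0.3 ] now [ 5.9  -0.36 -0.33]
tool axes (cols) [[-0.006, -0.0, -1.0], [0.001, -1.0, 0.0], [-1.0, -0.001, 0.006]]
```

View pics/s1.png

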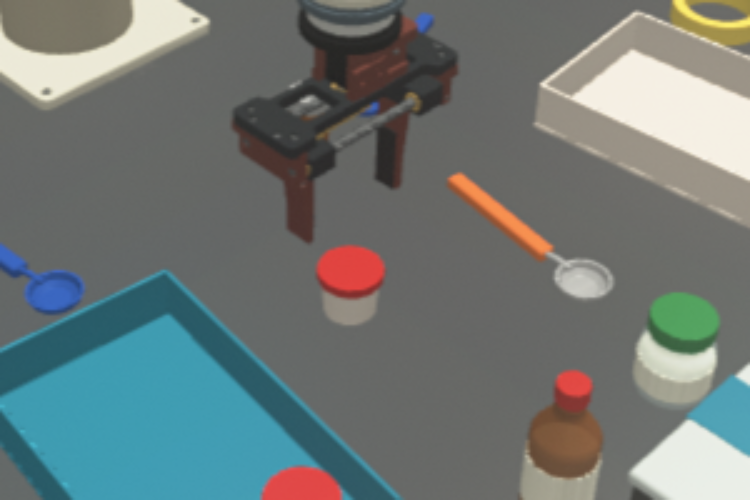

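The fingers stand behind the pot at about (347,213) in the crop, which is further back than I expected. I'll check against the depth.

```bash
python3 -c "
from h import *
from workcell import ctrl
np.set_printoptions(precision=1,suppress=True)
d=ctrl.get_image('scene');W=cloud(d)
for u,v in((300,235),(310,235),(303,200),(395,180),(398,150),(345,270)): print((u,v),W[180+int(v/2.5),180+int(u/2.5)])
K=d['mtx'];print(cv2.projectPoints(np.array([[509.5,-93.7,78],[509.5,-40,78],[509.5,-147,78],[512,-90,45.]]),d['rvec'],d['tvec'],K,None)[0].reshape(-1,2)*2.5-[450,450])
d=ctrl.get_image('top');W=cloud(d);cv2.imwrite('pics/t1.png',d['img'][:,:,::-1])
plan([512.5,-90,27],90)
"
```

```text
(300, 235) [ 517.8 -149.7  118.1]
(310, 235) [ 518.9 -140.1  113. ]
(303, 200) [ 521.  -150.1  154.7]
(395, 180) [520.8 -47.4 117.4]
(398, 150) [520.7 -46.1 146.9]
(345, 270) [511.3 -92.7  42.5]
[[343.4 236.6]
 [389.4 207.3]
 [295.2 267.2]
 [348.  266.6]]
t 2.33 tcp [512.4 -94.3  89.6] w 87.7 F [ 0.5 -0.   1.4] q [-0.2  0.4  1.9 -0.   0.8  1.4]
turn [-0.  0. -0.] shift cm after turn [ 6.3 -0.4 -0. ] now [ 6.3 -0.4 -0. ]
tool axes (cols) [[-0.0, -0.001, -1.0], [-0.0, -1.0, 0.001], [-1.0, 0.0, 0.0]]
```

View pics/t1.png

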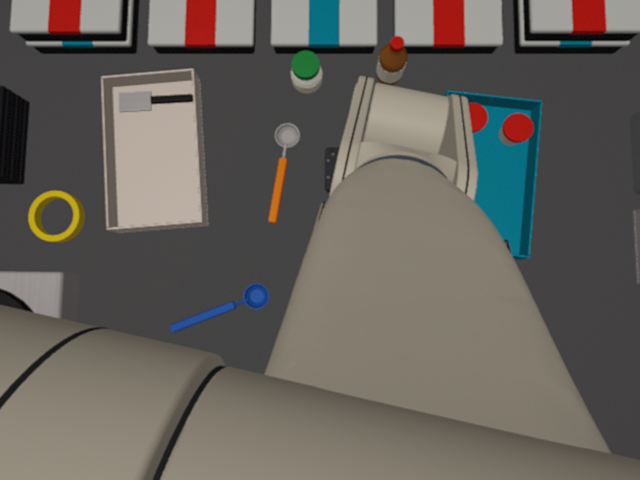

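```bash
python3 -c "
from h import *
from workcell import ctrl
np.set_printoptions(precision=1,suppress=True)
d=ctrl.get_image('scene');W=cloud(d);x,y,z=[W[...,i] for i in range(3)]
m=(abs(x-512)<25)&(abs(y+94)<90)&(z>55)&(z<300)
for s in(y<-120,y>-70): q=W[m&s];q=q[q[:,2].argsort()];print(len(q),q[:6],q[10:40].mean(0)); print(np.histogram(q[:,2],bins=np.arange(50,300,10))[0])
plan([512.5,-90,27],90)
"
```

```text
1184 [[ 523.2 -144.2  113.1]
 [ 522.7 -146.5  114.2]
 [ 522.  -143.1  114.3]
 [ 522.  -140.5  115.2]
 [ 516.9 -146.2  115.4]
 [ 504.  -147.3  115.7]] [ 513.6 -146.8  119.8]
[  0   0   0   0   0   0  26  42  46  34  46  38   5   0  47  88  60 114
 449   0   0   0   0  60]
748 [[518.1 -50.1 112.1]
 [521.6 -42.1 112.3]
 [522.5 -46.  112.4]
 [504.6 -50.7 112.4]
 [520.7 -44.2 113. ]
 [508.3 -48.7 113.5]] [513.2 -49.7 118.1]
[  0   0   0   0   0   0  31  44  43  41  50  48  36  32  26  23  70  27
 203  33  23   1   0  12]
t 2.38 tcp [512.9 -94.3  90.1] w 87.8 F [0.2 0.2 0.6] q [-0.2  0.4  1.9 -0.   0.8  1.4]
turn [-0. -0. -0.] shift cm after turn [ 6.3 -0.4  0. ] now [ 6.3 -0.4  0.1]
tool axes (cols) [[0.001, -0.001, -1.0], [-0.0, -1.0, 0.001], [-1.0, 0.0, -0.001]]
```

The depth puts the fingertips at z≈112 when the readout implies 82. In x and y they agree. The tool really sits about 30 mm higher than reported, so I'll trust the camera, go down in stages and check again.

Request:
apply_moves(increments=[{"gripper":100,"delta_pos":[1,-0.2,0],"dr":[0,0,0]},{"gripper":100,"delta_pos":[1.5,-0.2,0],"dr":[0,0,0]},{"gripper":100,"delta_pos":[1.5,0,0],"dr":[0,0,0]},{"gripper":100,"delta_pos":[1,0,0],"dr":[0,0,0]},{"gripper":100,"delta_pos":[0,0,0],"dr":[0,0,0]}])

```text
t: 2.8
ee_pos: [511.3, -89.6, 37.7]
orientation: [-2.218, -0.0, 2.224]
ft_force: [-0.4, 0.8, -0.2]
width: 87.9
```

```bash
cat >> h.py <<'E'
def tips(cx,cy,lo=48,pic=None,name='scene',box=(180,380,180,480)):
    from workcell import ctrl
    ctrl.get_image(name);ctrl.get_image(name);d=ctrl.get_image(name);W=cloud(d);x,y,z=[W[...,i] for i in range(3)]
    m=(abs(x-cx)<30)&(abs(y-cy)<75)&(z>lo)&(z<lo+70)
    for s in(y<cy-20,y>cy+20):
        q=W[m&s];q=q[q[:,2].argsort()]
        if len(q)>20: print("tip z",q[3:9,2].round(1),"mean of low 40mm",q[q[:,2]<q[5,2]+40].mean(0).round(1),"ymin/max",np.percentile(q[:,1],[3,97]).round(1))
    if pic: a,b,c,e=box;cv2.imwrite(pic,cv2.resize(d['img'][a:b,c:e,::-1],None,fx=2,fy=2))
E
python3 -c "
from h import *
tips(512,-90,52,'pics/s2.png');plan([512.5,-90,-3],90)"
```

```text
tip z [63.6 65.  65.2 65.5 65.5 65.6] mean of low 40mm [ 515.  -142.7   84.1] ymin/max [-147.1 -136.2]
tip z [63.6 63.8 64.1 64.4 64.8 65.2] mean of low 40mm [515.  -45.   83.8] ymin/max [-48.8 -36.6]
t 2.95 tcp [512.8 -89.8  39.6] w 87.7 F [0.6 0.3 1.2] q [-0.2   0.52  1.95  0.    0.67  1.37]
turn [-0.0002 -0.0006 -0.0001] shift cm after turn [4.26 0.02 0.03] now [4.26 0.01 0.03]
tool axes (cols) [[0.001, -0.0, -1.0], [-0.0, -1.0, 0.0], [-1.0, 0.0, -0.001]]
```

View pics/s2.png

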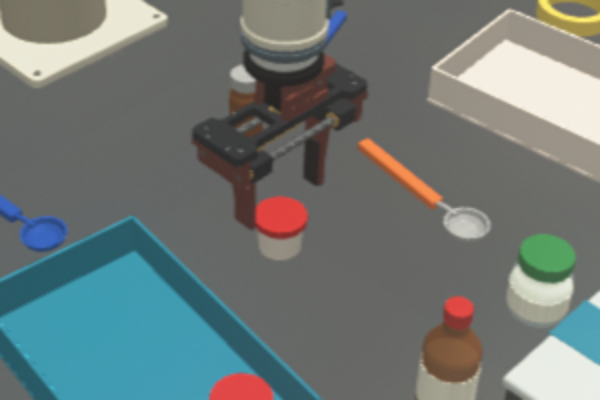

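The fingers straddle the pot lid at (281,215), with tips at 63 mm against a readout of 39.6, so the offset holds at about 31 mm. Next I descend to tips at about 19 mm and close.

Request:
apply_moves(increments=[{"gripper":100,"delta_pos":[1,0,0],"dr":[0,0,0]},{"gripper":100,"delta_pos":[1.5,0,0],"dr":[0,0,0]},{"gripper":100,"delta_pos":[1.2,0,0],"dr":[0,0,0]},{"gripper":100,"delta_pos":[0.7,0,0],"dr":[0,0,0]},{"gripper":100,"delta_pos":[0,0,0],"dr":[0,0,0]}])

```text
t: 3.37
ee_pos: [511.3, -89.5, -6.4]
orientation: [-2.218, -0.0, 2.224]
ft_force: [-0.7, 0.3, -0.5]
width: 88.0
```

Request:
apply_moves(increments=[{"gripper":40,"delta_pos":[0,0,0],"dr":[0,0,0]},{"gripper":40,"delta_pos":[0,0,0],"dr":[0,0,0]},{"gripper":40,"delta_pos":[0,0,0],"dr":[0,0,0]},{"gripper":40,"delta_pos":[0,0,0],"dr":[0,0,0]},{"gripper":40,"delta_pos":[0,0,0],"dr":[0,0,0]}])

```text
t: 3.78
ee_pos: [512.8, -89.8, -4.4]
orientation: [-2.222, 0.0, 2.22]
ft_force: [-0.2, 0.6, 0.4]
width: 57.9
```

```bash
python3 -c "
from h import *
tips(512,-90,8);plan([545,-307,90],83.7)"
```

```text
tip z [10.6 10.8 12.5 13.2 13.2 13.9] mean of low 40mm [ 517.8 -120.7   33.8] ymin/max [-131.1 -110.4]
tip z [23.  23.3 26.5 27.4 29.1 30.5] mean of low 40mm [516.5 -61.5  49.4] ymin/max [-69.5 -52.9]
t 3.93 tcp [512.7 -89.8  -4.4] w 55.2 F [-1.1  0.2  4.1] q [-0.2   0.6   1.96  0.    0.58  1.37]
turn [ 1.097e-01 -7.000e-04 -1.000e-04] shift cm after turn [-9.44 21.24 -5.59] now [-9.44 21.72 -3.24]
tool axes (cols) [[0.001, -0.0, -1.0], [-0.0, -1.0, 0.0], [-1.0, 0.0, -0.001]]
```

Request:
apply_moves(increments=[{"gripper":40,"delta_pos":[-0.5,0,0],"dr":[0,0,0]},{"gripper":40,"delta_pos":[-1.5,0,0],"dr":[0,0,0]},{"gripper":40,"delta_pos":[-2.5,0,0],"dr":[0,0,0]},{"gripper":40,"delta_pos":[-3,0,0],"dr":[0,0,0]},{"gripper":40,"delta_pos":[-1.9,1,-0.2],"dr":[0,0,0]}])

```text
t: 4.35
ee_pos: [514.3, -98.9, 91.2]
orientation: [2.222, 0.001, -2.221]
ft_force: [0.2, 0.1, -1.2]
width: 55.3
```

Request:
apply_moves(increments=[{"gripper":40,"delta_pos":[0,2,-0.3],"dr":[0,0,0]},{"gripper":40,"delta_pos":[0,3,-0.5],"dr":[0,0,0]},{"gripper":40,"delta_pos":[0,3,-0.5],"dr":[0,0,0]},{"gripper":40,"delta_pos":[0,3,-0.5],"dr":[0,0,0]},{"gripper":40,"delta_pos":[0,3,-0.5],"dr":[0,0,0]}])

```text
t: 4.77
ee_pos: [537.3, -241.0, 89.6]
orientation: [2.221, 0.0, -2.221]
ft_force: [0.9, 1.1, -0.3]
width: 55.5
```

Request:
apply_moves(increments=[{"gripper":40,"delta_pos":[0,3,-0.4],"dr":[0,0,0]},{"gripper":40,"delta_pos":[0,2,-0.2],"dr":[0,0,0]},{"gripper":40,"delta_pos":[0,1.7,-0.1],"dr":[0,0,0]},{"gripper":40,"delta_pos":[0,0,0],"dr":[0,0,0]},{"gripper":40,"delta_pos":[0,0,0],"dr":[0,0,0]}])

```text
t: 5.18
ee_pos: [543.9, -306.9, 89.0]
orientation: [-2.22, 0.001, 2.221]
ft_force: [-0.5, 0.5, -0.7]
width: 55.1
```

```bash
python3 -c "
from h import *
tips(545,-307,85,'pics/s3.png','scene',(230,470,150,450));plan([545,-307,0],90)"
```

```text
tip z [ 96.7  97.2  97.8  97.9  99.2 101.5] mean of low 40mm [ 549.2 -336.5  123.5] ymin/max [-345.1 -327.2]
tip z [113.9 114.  114.3 114.3 115.6 116. ] mean of low 40mm [ 547.8 -278.1  138.1] ymin/max [-286.4 -270.1]
t 5.33 tcp [ 544.  -305.4   89. ] w 55.3 F [-0.7 -0.8 -0.3] q [-0.53  0.56  1.7   0.    0.88  1.04]
turn [0.0007 0.0009 0.0008] shift cm after turn [ 8.9   0.16 -0.1 ] now [ 8.9   0.17 -0.11]
tool axes (cols) [[-0.001, 0.001, -1.0], [0.001, -1.0, -0.001], [-1.0, -0.001, 0.001]]
```

View pics/s3.png

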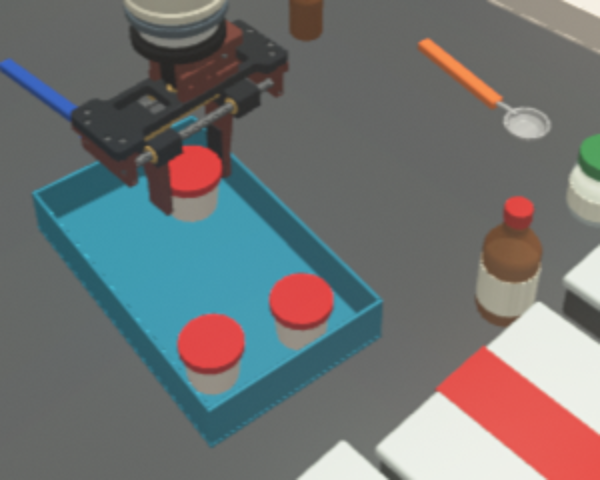

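The pot is held upright at crop pixel (190,180), over the teal bin and clear of the two other pots. Lowering 8.9 cm.

Request:
apply_moves(increments=[{"gripper":40,"delta_pos":[1.5,0.1,0],"dr":[0,0,0]},{"gripper":40,"delta_pos":[2.5,0,0],"dr":[0,0,0]},{"gripper":40,"delta_pos":[2.5,0,0],"dr":[0,0,0]},{"gripper":40,"delta_pos":[1.6,0,0],"dr":[0,0,0]},{"gripper":40,"delta_pos":[0.6,0,0],"dr":[0,0,0]}])

```text
t: 5.75
ee_pos: [542.7, -305.5, -0.3]
orientation: [-2.217, -0.004, 2.225]
ft_force: [-0.5, 0.4, 2.2]
width: 55.6
```

Request:
apply_moves(increments=[{"gripper":40,"delta_pos":[0.1,0,0],"dr":[0,0,0]},{"gripper":40,"delta_pos":[0,0,0],"dr":[0,0,0]},{"gripper":40,"delta_pos":[0,0,0],"dr":[0,0,0]},{"gripper":40,"delta_pos":[0,0,0],"dr":[0,0,0]},{"gripper":40,"delta_pos":[0,0,0],"dr":[0,0,0]}])

```text
t: 6.17
ee_pos: [545.0, -308.1, 2.2]
orientation: [2.223, -0.001, -2.219]
ft_force: [0.6, 0.6, -1.4]
width: 55.2
```

Request:
apply_moves(increments=[{"gripper":40,"delta_pos":[0.1,0,0],"dr":[0,0,0]},{"gripper":40,"delta_pos":[0.1,0,0],"dr":[0,0,0]},{"gripper":40,"delta_pos":[0,0,0],"dr":[0,0,0]},{"gripper":40,"delta_pos":[0,0,0],"dr":[0,0,0]},{"gripper":40,"delta_pos":[0,0,0],"dr":[0,0,0]}])

```text
t: 6.58
ee_pos: [544.4, -307.8, -0.8]
orientation: [-2.221, 0.0, 2.221]
ft_force: [0.1, -0.2, 1.1]
width: 55.1
```

Request:
apply_moves(increments=[{"gripper":100,"delta_pos":[0,0,0],"dr":[0,0,0]},{"gripper":100,"delta_pos":[0,0,0],"dr":[0,0,0]},{"gripper":100,"delta_pos":[0,0,0],"dr":[0,0,0]},{"gripper":100,"delta_pos":[0,0,0],"dr":[0,0,0]},{"gripper":100,"delta_pos":[0,0,0],"dr":[0,0,0]}])

```text
t: 7.0
ee_pos: [544.4, -307.8, -0.8]
orientation: [-2.221, 0.0, 2.221]
ft_force: [-0.2, -0.4, -0.4]
width: 85.1
```

Request:
apply_moves(increments=[{"gripper":100,"delta_pos":[0,0,0],"dr":[0,0,0]},{"gripper":100,"delta_pos":[-1,0,0],"dr":[0,0,0]},{"gripper":100,"delta_pos":[-2.5,0,0],"dr":[0,0,0]},{"gripper":100,"delta_pos":[-3,0,0],"dr":[0,0,0]},{"gripper":100,"delta_pos":[-3,0,0],"dr":[0,0,0]}])

```text
t: 7.42
ee_pos: [543.8, -307.4, 95.3]
orientation: [-2.22, -0.001, 2.222]
ft_force: [0.5, -0.7, 0.2]
width: 87.8
```

```bash
python3 -c "
from h import *
plan([560,81,90],81.3)
plan([565,80,90],81.3)"
```

```text
t 7.42 tcp [ 543.8 -307.4   95.3] w 87.8 F [ 0.5 -0.7  0.2] q [-0.53  0.55  1.69 -0.    0.9   1.04]
turn [0.1517 0.0013 0.0006] shift cm after turn [  0.53 -38.64   4.28] now [  0.56 -38.84  -1.61]
tool axes (cols) [[-0.001, -0.0, -1.0], [0.001, -1.0, 0.0], [-1.0, -0.001, 0.001]]
t 7.42 tcp [ 543.8 -307.4   95.3] w 87.8 F [ 0.5 -0.7  0.2] q [-0.53  0.55  1.69 -0.    0.9   1.04]
turn [0.1517 0.0013 0.0006] shift cm after turn [  0.53 -38.62   3.77] now [  0.56 -38.74  -2.11]
tool axes (cols) [[-0.001, -0.0, -1.0], [0.001, -1.0, 0.0], [-1.0, -0.001, 0.001]]
```

Request:
apply_moves(increments=[{"gripper":100,"delta_pos":[0,-1.3,0],"dr":[0,0,0]},{"gripper":100,"delta_pos":[0,-3,0],"dr":[0,0,0]},{"gripper":100,"delta_pos":[0,-3.5,-0.3],"dr":[0,0,0]},{"gripper":100,"delta_pos":[0,-3.5,-0.3],"dr":[0,0,0]},{"gripper":100,"delta_pos":[0,-3.5,-0.3],"dr":[0,0,0]}])

```text
t: 7.83
ee_pos: [553.1, -158.3, 94.6]
orientation: [-2.221, 0.001, 2.221]
ft_force: [0.3, -0.9, -0.1]
width: 87.7
```

Request:
apply_moves(increments=[{"gripper":100,"delta_pos":[0,-3.5,-0.3],"dr":[0,0,0]},{"gripper":100,"delta_pos":[0,-3.5,-0.3],"dr":[0,0,0]},{"gripper":100,"delta_pos":[0,-3.5,-0.3],"dr":[0,0,0]},{"gripper":100,"delta_pos":[0,-3.5,0],"dr":[0,0,0]},{"gripper":100,"delta_pos":[0,-3.5,0],"dr":[0,0,0]}])

```text
t: 8.25
ee_pos: [562.1, 17.2, 94.5]
orientation: [-2.222, 0.0, 2.221]
ft_force: [-0.0, -0.3, -0.2]
width: 87.5
```

Request:
apply_moves(increments=[{"gripper":100,"delta_pos":[0,-3.5,0],"dr":[0,0,0]},{"gripper":100,"delta_pos":[0,-3,0],"dr":[0,0,0]},{"gripper":100,"delta_pos":[0,0,0],"dr":[0.076,0,0]},{"gripper":100,"delta_pos":[0,0,0],"dr":[0.076,0,0]},{"gripper":100,"delta_pos":[0,0,0],"dr":[0,0,0]}])

```text
t: 8.67
ee_pos: [562.1, 81.3, 94.4]
orientation: [-2.142, 0.164, 2.142]
ft_force: [0.7, -0.7, 0.2]
width: 87.7
```

```bash
python3 -c "
from h import *
tips(562,80,80);plan([562,80.5,10],81.3)
from workcell import ctrl
d=ctrl.get_image('scene');W=cloud(d);hsv=cv2.cvtColor(d['img'],cv2.COLOR_RGB2HSV).astype(int)
m=(hsv[...,0]<5)&(hsv[...,1]>170)&(hsv[...,2]>120)&(W[...,2]<60)
k,l,st,ce=cv2.connectedComponentsWithStats(m.astype(np.uint8))
for i in range(1,k):
  if st[i,4]>150:
    q=W[l==i];q=q[q[:,2]>np.median(q[:,2])-2];print(ce[i].round(),st[i,4],q.mean(0).round(1),'tilt normal',np.linalg.svd(q-q.mean(0))[2][2].round(2))
m=(hsv[...,0]>6)&(hsv[...,0]<20)&(hsv[...,1]>150)&(hsv[...,2]>130)&(abs(W[...,1]-90)<50)&(abs(W[...,0]-530)<80);p=W[m];p=p[p[:,2]>8]
print(cv2.minAreaRect(p[:,:2].astype(np.float32)))
"
```

```text
tip z [120.  120.7 120.7 121.3 121.3 121.5] mean of low 40mm [556.8  27.8 134.5] ymin/max [23.9 33.1]
tip z [118.2 118.2 118.7 119.  119.7 119.7] mean of low 40mm [571.8 123.9 134.1] ymin/max [120.1 129. ]
t 8.82 tcp [562.3  80.1  94.3] w 87.9 F [ 0.4 -0.3 -0.4] q [0.12 0.48 1.83 0.   0.83 1.84]
turn [ 0.0016  0.0001 -0.    ] shift cm after turn [ 8.43 -0.03  0.03] now [ 8.43 -0.03  0.03]
tool axes (cols) [[-0.0, -0.15, -0.989], [0.0, -0.989, 0.15], [-1.0, 0.0, 0.0]]
[582. 306.] 745 [916.8 240.1  50.4] tilt normal [-0.   -0.01 -1.  ]
[246. 350.] 484 [ 544.8 -309.4   48.8] tilt normal [ 0.   -0.01 -1.  ]
[300. 379.] 577 [ 660.6 -284.6   48.7] tilt normal [-0.01  0.01  1.  ]
[255. 401.] 646 [ 640.6 -368.8   48.7] tilt normal [-0.  0.  1.]
[458. 468.] 302 [ 948.  -231.    50.4] tilt normal [-0.01 -0.    1.  ]
((526.1464233398438, 85.81683349609375), (19.7596378326416, 127.48442840576172), 82.39701843261719)
```

The pot now stands level in the teal bin, lid top at z 48.8 and centred at (545,-309). Next I descend over the spoon handle.

Request:
apply_moves(increments=[{"gripper":100,"delta_pos":[2,0,0],"dr":[0,0,0]},{"gripper":100,"delta_pos":[3,0,0],"dr":[0,0,0]},{"gripper":100,"delta_pos":[3,0,0],"dr":[0,0,0]},{"gripper":100,"delta_pos":[2,0,0],"dr":[0,0,0]},{"gripper":100,"delta_pos":[0.8,0,0],"dr":[0,0,0]}])

```text
t: 9.28
ee_pos: [560.4, 79.5, -16.6]
orientation: [-2.138, 0.164, 2.147]
ft_force: [-0.1, 0.0, 1.1]
width: 87.9
```

Request:
apply_moves(increments=[{"gripper":100,"delta_pos":[0,0,0],"dr":[0,0,0]},{"gripper":100,"delta_pos":[0,0,0],"dr":[0,0,0]},{"gripper":100,"delta_pos":[0,0,0],"dr":[0,0,0]},{"gripper":100,"delta_pos":[0,0,0],"dr":[0,0,0]},{"gripper":100,"delta_pos":[0,0,0],"dr":[0,0,0]}])

```text
t: 9.7
ee_pos: [563.5, 80.3, -12.5]
orientation: [-2.145, 0.163, 2.14]
ft_force: [0.6, -0.2, 0.4]
width: 87.8
```

```bash
python3 -c "
from h import *
tips(562,80,4.5,'pics/s4.png','scene',(150,350,300,560));plan([562,80.5,-21],81.3)"
```

```text
tip z [10.  10.1 10.2 10.4 11.8 12.2] mean of low 40mm [557.9  28.   30. ] ymin/max [22.2 33.8]
tip z [11.9 12.6 12.9 13.  13.  13.6] mean of low 40mm [572.4 123.8  32.6] ymin/max [119.9 131.3]
t 9.85 tcp [562.9  80.3 -13.1] w 88.0 F [-0.2 -0.7  0.8] q [ 0.12  0.66  1.85 -0.    0.63  1.84]
turn [-0.0002 -0.0012  0.0003] shift cm after turn [ 0.79 -0.    0.09] now [ 0.79 -0.    0.09]
tool axes (cols) [[0.001, -0.151, -0.988], [0.0, -0.988, 0.151], [-1.0, -0.0, -0.001]]
```

View pics/s4.png

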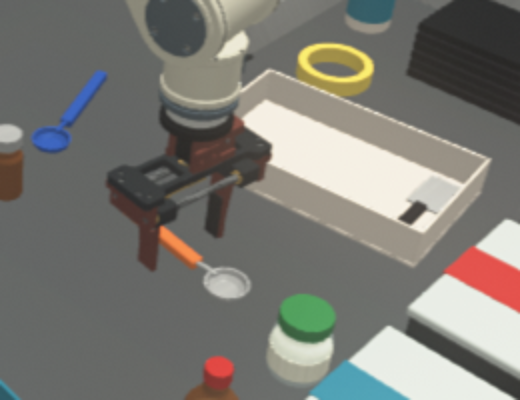

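The fingers straddle the handle near (185,245) in the crop, with tips about 10 mm up. I go 7 mm further down and close.

Request:
apply_moves(increments=[{"gripper":100,"delta_pos":[0.2,0,0],"dr":[0,0,0]},{"gripper":100,"delta_pos":[0.2,0,0],"dr":[0,0,0]},{"gripper":100,"delta_pos":[0.2,0,0],"dr":[0,0,0]},{"gripper":100,"delta_pos":[0.1,0,0],"dr":[0,0,0]},{"gripper":100,"delta_pos":[0,0,0],"dr":[0,0,0]}])

```text
t: 10.27
ee_pos: [562.1, 80.2, -21.3]
orientation: [-2.142, 0.163, 2.143]
ft_force: [-0.0, 0.5, -0.2]
width: 88.0
```

Request:
apply_moves(increments=[{"gripper":0,"delta_pos":[0,0,0],"dr":[0,0,0]},{"gripper":0,"delta_pos":[0,0,0],"dr":[0,0,0]},{"gripper":0,"delta_pos":[0,0,0],"dr":[0,0,0]},{"gripper":0,"delta_pos":[0,0,0],"dr":[0,0,0]},{"gripper":0,"delta_pos":[0,0,0],"dr":[0,0,0]}])

```text
t: 10.68
ee_pos: [562.5, 80.3, -20.8]
orientation: [-2.142, 0.163, 2.142]
ft_force: [-0.2, -0.2, -0.3]
width: 58.1
```

Request:
apply_moves(increments=[{"gripper":0,"delta_pos":[0,0,0],"dr":[0,0,0]},{"gripper":0,"delta_pos":[0,0,0],"dr":[0,0,0]},{"gripper":0,"delta_pos":[0,0,0],"dr":[0,0,0]},{"gripper":0,"delta_pos":[0,0,0],"dr":[0,0,0]},{"gripper":0,"delta_pos":[0,0,0],"dr":[0,0,0]}])

```text
t: 11.1
ee_pos: [562.5, 80.3, -20.8]
orientation: [-2.142, 0.163, 2.142]
ft_force: [0.2, -0.0, -0.4]
width: 24.7
```

Request:
apply_moves(increments=[{"gripper":0,"delta_pos":[0,0,0],"dr":[0,0,0]},{"gripper":0,"delta_pos":[0,0,0],"dr":[0,0,0]},{"gripper":0,"delta_pos":[0,0,0],"dr":[0,0,0]},{"gripper":0,"delta_pos":[0,0,0],"dr":[0,0,0]},{"gripper":0,"delta_pos":[0,0,0],"dr":[0,0,0]}])

```text
t: 11.52
ee_pos: [562.5, 80.3, -20.8]
orientation: [-2.142, 0.163, 2.142]
ft_force: [0.3, 0.8, -0.1]
width: 15.6
```

Request:
apply_moves(increments=[{"gripper":0,"delta_pos":[-0.3,0,0],"dr":[0,0,0]},{"gripper":0,"delta_pos":[-1,0,0],"dr":[0,0,0]},{"gripper":0,"delta_pos":[-2,0,0],"dr":[0,0,0]},{"gripper":0,"delta_pos":[-2.5,0,0],"dr":[0,0,0]},{"gripper":0,"delta_pos":[-2.5,0,0],"dr":[0,0,0]}])

```text
t: 11.93
ee_pos: [561.9, 80.2, 63.4]
orientation: [-2.141, 0.164, 2.143]
ft_force: [0.1, 0.2, -1.2]
width: 15.3
```

Request:
apply_moves(increments=[{"gripper":0,"delta_pos":[-1.5,0,0],"dr":[0,0,0]},{"gripper":0,"delta_pos":[-0.5,0,0],"dr":[0,0,0]},{"gripper":0,"delta_pos":[0,0,0],"dr":[0,0,0]},{"gripper":0,"delta_pos":[0,0,0],"dr":[0,0,0]},{"gripper":0,"delta_pos":[0,0,0],"dr":[0,0,0]}])

```text
t: 12.35
ee_pos: [561.5, 80.1, 81.2]
orientation: [-2.14, 0.164, 2.144]
ft_force: [-0.8, -0.5, -1.6]
width: 15.9
```

```bash
python3 -c "
from h import *
tips(562,80,40,'pics/s5.png','scene',(120,320,300,560));plan([565,322,82],95.3)
for n in ('top','scene'):
  from workcell import ctrl
  d=ctrl.get_image(n);W=cloud(d);hsv=cv2.cvtColor(d['img'],cv2.COLOR_RGB2HSV).astype(int)
  m=(hsv[...,0]>6)&(hsv[...,0]<20)&(hsv[...,1]>150)&(hsv[...,2]>130)&(abs(W[...,1]-90)<50)&(abs(W[...,0]-530)<80);p=W[m]
  if len(p)>20: print(n,len(p),p.mean(0).round(1),np.linalg.svd(p-p.mean(0))[2][0].round(3),np.percentile(p,[2,98],axis=0).round(0))
"
```

```text
t 12.5 tcp [561.6  80.1  81. ] w 15.9 F [ 0.4 -0.2 -1.9] q [ 0.12  0.5   1.83 -0.    0.81  1.84]
turn [-0.2447  0.0021 -0.0003] shift cm after turn [ -0.1  -24.05  -2.57] now [ -0.1  -23.96   3.33]
tool axes (cols) [[-0.002, -0.152, -0.988], [-0.0, -0.988, 0.152], [-1.0, 0.001, 0.002]]
scene 141 [549.3  77.4 112.4] [ 0.994 -0.107  0.031] [[474.  64. 105.]
 [587.  90. 132.]]
```

View pics/s5.png

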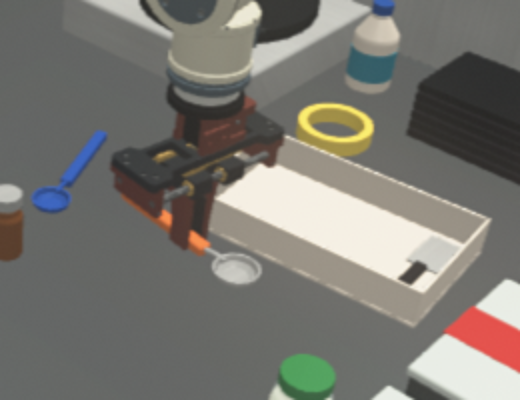

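The spoon is held level, with the handle around z 110. I carry it over the white bin.

Request:
apply_moves(increments=[{"gripper":0,"delta_pos":[0,-1.5,0.2],"dr":[0,0,0]},{"gripper":0,"delta_pos":[0,-2.5,0.4],"dr":[0,0,0]},{"gripper":0,"delta_pos":[0,-3,0.4],"dr":[0,0,0]},{"gripper":0,"delta_pos":[0,-3,0.4],"dr":[0,0,0]},{"gripper":0,"delta_pos":[0,-3,0.4],"dr":[0,0,0]}])

```text
t: 13.02
ee_pos: [564.2, 212.5, 81.8]
orientation: [-2.141, 0.164, 2.143]
ft_force: [0.5, -0.6, -1.7]
width: 15.7
```

Request:
apply_moves(increments=[{"gripper":0,"delta_pos":[0,-3,0.4],"dr":[0,0,0]},{"gripper":0,"delta_pos":[0,-3,0.4],"dr":[0,0,0]},{"gripper":0,"delta_pos":[0,-2.5,0.4],"dr":[0,0,0]},{"gripper":0,"delta_pos":[0,-1.7,0.2],"dr":[0,0,0]},{"gripper":0,"delta_pos":[0,-0.7,0.1],"dr":[0,0,0]}])

```text
t: 13.43
ee_pos: [565.9, 323.7, 81.8]
orientation: [-2.143, 0.161, 2.143]
ft_force: [-0.9, -0.2, -0.8]
width: 15.5
```

Request:
apply_moves(increments=[{"gripper":0,"delta_pos":[0,0,0],"dr":[-0.082,0,0]},{"gripper":0,"delta_pos":[0,0,0],"dr":[-0.082,0,0]},{"gripper":0,"delta_pos":[0,0,0],"dr":[-0.081,0,0]},{"gripper":0,"delta_pos":[0,0,0],"dr":[0,0,0]},{"gripper":0,"delta_pos":[0,0,0],"dr":[0,0,0]}])

```text
t: 13.85
ee_pos: [566.1, 320.5, 81.9]
orientation: [2.175, 0.097, -2.176]
ft_force: [0.3, -0.2, -1.1]
width: 15.8
```

```bash
python3 -c "
from h import *
tips(565,322,65,'pics/s6.png','scene',(120,320,300,560));plan([565,322,-16],95.3)
for n in ('top','scene'):
  from workcell import ctrl
  d=ctrl.get_image(n);W=cloud(d);hsv=cv2.cvtColor(d['img'],cv2.COLOR_RGB2HSV).astype(int)
  m=(hsv[...,0]>6)&(hsv[...,0]<20)&(hsv[...,1]>150)&(hsv[...,2]>130)&(abs(W[...,1]-320)<60)&(abs(W[...,0]-530)<120);p=W[m]
  if len(p)>20: print(n,len(p),p.mean(0).round(1),np.linalg.svd(p-p.mean(0))[2][0].round(3),np.percentile(p,[1,99],axis=0).round(0))
"
```

```text
tip z [112.1 112.2 112.8 113.8 114.6 118.5] mean of low 40mm [565.3 301.1 121.9] ymin/max [298.8 302. ]
t 14.0 tcp [566.1 321.   82.1] w 15.6 F [ 0.3  0.4 -1.1] q [ 0.5   0.6   1.64 -0.    0.9   1.98]
turn [-0.002   0.0003 -0.0001] shift cm after turn [ 9.81 -0.11  0.1 ] now [ 9.81 -0.12  0.1 ]
tool axes (cols) [[-0.0, 0.09, -0.996], [-0.0, -0.996, -0.09], [-1.0, 0.0, 0.0]]
top 422 [509.7 312.5 115.3] [-0.996 -0.084 -0.038] [[464. 289. 110.]
 [554. 324. 191.]]
scene 248 [523.5 312.9 112.4] [0.996 0.094 0.009] [[468. 302. 106.]
 [592. 330. 120.]]
```

View pics/s6.png

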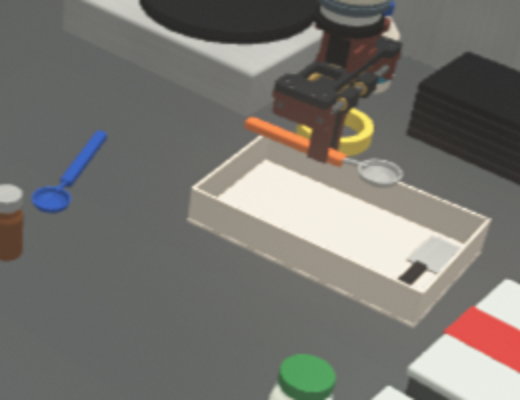

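The spoon is level over the bin, at x from 466 to about 665, clear of the rear wall and of the turner at (425,260). Lowering now.

Request:
apply_moves(increments=[{"gripper":0,"delta_pos":[1.5,0,0],"dr":[0,0,0]},{"gripper":0,"delta_pos":[2.5,0,0],"dr":[0,0,0]},{"gripper":0,"delta_pos":[2.5,0,0],"dr":[0,0,0]},{"gripper":0,"delta_pos":[2,0,0],"dr":[0,0,0]},{"gripper":0,"delta_pos":[0.8,0,0],"dr":[0,0,0]}])

```text
t: 14.52
ee_pos: [564.3, 320.5, -13.7]
orientation: [2.169, 0.098, -2.177]
ft_force: [-0.3, -0.3, -0.7]
width: 15.7
```

Request:
apply_moves(increments=[{"gripper":0,"delta_pos":[0.3,0,0],"dr":[0,0,0]},{"gripper":0,"delta_pos":[0,0,0],"dr":[0,0,0]},{"gripper":0,"delta_pos":[0,0,0],"dr":[0,0,0]},{"gripper":0,"delta_pos":[0,0,0],"dr":[0,0,0]},{"gripper":0,"delta_pos":[0,0,0],"dr":[0,0,0]}])

```text
t: 14.93
ee_pos: [567.0, 322.0, -12.4]
orientation: [2.177, 0.102, -2.172]
ft_force: [0.1, -0.1, -0.4]
width: 15.6
```

Request:
apply_moves(increments=[{"gripper":0,"delta_pos":[0.2,0,0],"dr":[0,0,0]},{"gripper":0,"delta_pos":[0.15,0,0],"dr":[0,0,0]},{"gripper":0,"delta_pos":[0,0,0],"dr":[0,0,0]},{"gripper":0,"delta_pos":[0,0,0],"dr":[0,0,0]},{"gripper":0,"delta_pos":[0,0,0],"dr":[0,0,0]}])

```text
t: 15.35
ee_pos: [566.5, 321.7, -16.8]
orientation: [2.175, 0.101, -2.173]
ft_force: [-0.7, -0.4, 4.1]
width: 15.8
```

Request:
apply_moves(increments=[{"gripper":50,"delta_pos":[0,0,0],"dr":[0,0,0]},{"gripper":50,"delta_pos":[0,0,0],"dr":[0,0,0]},{"gripper":50,"delta_pos":[0,0,0],"dr":[0,0,0]},{"gripper":50,"delta_pos":[0,0,0],"dr":[0,0,0]},{"gripper":50,"delta_pos":[0,0,0],"dr":[0,0,0]}])

```text
t: 15.77
ee_pos: [565.9, 321.4, -17.5]
orientation: [2.173, 0.101, -2.174]
ft_force: [-1.1, -0.2, 0.3]
width: 43.2
```

Request:
apply_moves(increments=[{"gripper":50,"delta_pos":[0,0,0],"dr":[0,0,0]},{"gripper":50,"delta_pos":[-1,0,0],"dr":[0,0,0]},{"gripper":50,"delta_pos":[-2.5,0,0],"dr":[0,0,0]},{"gripper":50,"delta_pos":[-3,0,0],"dr":[0,0,0]},{"gripper":50,"delta_pos":[-3,0,0],"dr":[0,0,0]}])

```text
t: 16.18
ee_pos: [565.6, 321.2, 78.8]
orientation: [2.172, 0.1, -2.175]
ft_force: [1.1, 1.1, 0.1]
width: 43.9
```

Request:
apply_moves(increments=[{"gripper":50,"delta_pos":[-2,0,0],"dr":[0,0,0]},{"gripper":50,"delta_pos":[-1,0,0],"dr":[0,0,0]},{"gripper":50,"delta_pos":[0,0,0],"dr":[0,0,0]},{"gripper":50,"delta_pos":[0,0,0],"dr":[0,0,0]},{"gripper":50,"delta_pos":[0,0,0],"dr":[0,0,0]}])

```text
t: 16.6
ee_pos: [565.1, 321.0, 106.2]
orientation: [2.171, 0.1, -2.176]
ft_force: [-0.5, 0.1, 0.1]
width: 44.2
```

```bash
python3 -c "
from h import *
plan([565,322,100],95.3)
from workcell import ctrl
d=ctrl.get_image('scene');cv2.imwrite('pics/s7.png',d['img'][:,:,::-1]);W=cloud(d);hsv=cv2.cvtColor(d['img'],cv2.COLOR_RGB2HSV).astype(int)
m=(hsv[...,0]>6)&(hsv[...,0]<20)&(hsv[...,1]>150)&(hsv[...,2]>130)&(abs(W[...,1]-320)<80)&(abs(W[...,0]-530)<120);p=W[m]
print(len(p),p.mean(0).round(1),np.linalg.svd(p-p.mean(0))[2][0].round(3),np.percentile(p,[1,99],axis=0).round(0))
"
```

```text
t 16.6 tcp [565.1 321.  106.2] w 44.2 F [-0.5  0.1  0.1] q [0.5  0.57 1.63 0.   0.95 1.98]
turn [ 0.0003  0.0022 -0.0009] shift cm after turn [ 0.62 -0.1  -0.  ] now [ 0.62 -0.1  -0.  ]
tool axes (cols) [[-0.002, 0.093, -0.996], [-0.001, -0.996, -0.093], [-1.0, 0.001, 0.002]]
224 [532.3 313.   14. ] [ 0.996  0.089 -0.001] [[471. 303.   8.]
 [591. 326.  20.]]
```

View pics/s7.png

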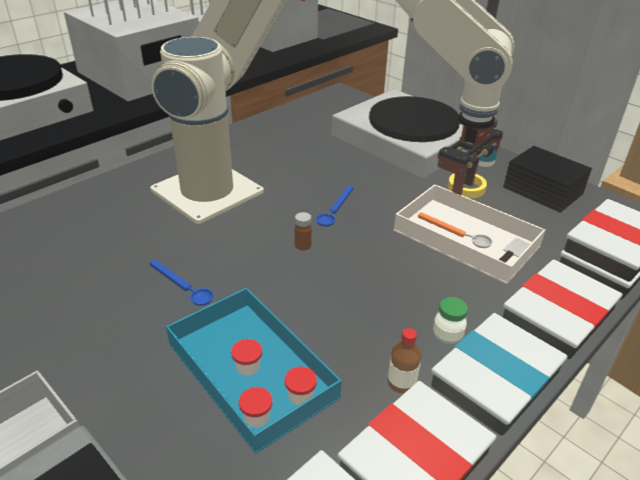

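The picture shows the spoon flat in the white bin at (450,228), the turner untouched, and the stray pot upright in the teal bin at (247,355). The gripper is clear above.

```bash
python3 -c "
from workcell import ctrl
print(ctrl.close_job())"
```

```text
the job is handed in; nothing more can be done
None
```

I put the stray pot upright in the teal bin and laid the orange spoon flat in the white bin, then handed the job in at about 16.6 s.

**Last checks:**
- **Pot:** its lid top is level at z ≈ 49 mm, 2–8 mm towards the robot from the bin's centre and within 1 mm sideways.
- **Spoon:** its handle is level (slope about 0.001) with its top at about z 14–16 mm, and its centre lies about 30 mm behind the bin's centre.
- **Surroundings:** the final picture shows the turner, the other two pots, the blue spoons and the jars where they were. The gripper is open and clear.
- **Forces:** the readings I saw stayed under about 5 N.

**What disagreed:** the depth camera showed the fingertips about 31 mm higher than the TCP readout and tool description implied. The offset held at every height I checked, and x and y agreed. I worked from the camera heights for both jobs, and both placements met the bin floors where those predicted.

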